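# Load the bench shaker and hold its dial at step three

## Task

Load the sample shaker from large to small: first stand the wide metal adapter sleeve upright in the round holder on the shaker and let go of it, then lower the tall narrow sample cup, upright, all the way into the adapter and let go, setting both down rather than dropping them. Then grip the shaker's spring-return dial and turn it clockwise past the first two click positions to the third, and finish with the gripper still holding it there, because it springs back when let go. Do not disturb the dropper bottle, the jar or the slide box.

Things in the scene. Friction and masses are not known exactly. Their poses are not given: they have to be found in the camera images.
- shaker: Bench shaker, a fixed cream box 150 (x) by 330 (y) by 45 mm high. Origin: centre of its underside, on the worktop; z up, its front faces its own -x. The holder axis is at y = +85 mm and the dial axis at y = -85 mm in its frame, both at x = 0.
- holder_seat (a point): Centre of the inner floor of the round dark steel holder, an open-topped cup fixed on the shaker (inner diameter 68 mm, wall 4 mm, outer diameter 76 mm); this floor is 51 mm above the worktop and the rim is 30 mm above this point. Axes as the shaker's.
- adapter: Adapter sleeve: loose open-topped round aluminium vessel, straight wall, outer diameter 60 mm, height 70 mm, wall 5 mm (inner diameter 50 mm), floor 5 mm thick, about 0.16 kg. Origin: centre of its underside; z up along its axis. Seated in the holder it stands 40 mm above the holder's rim.
- cup: Sample cup: loose open-topped round white plastic vessel, straight wall, outer diameter 42 mm, height 100 mm, wall 3 mm, about 0.07 kg. Origin: centre of its underside; z up along its axis. Seated on the adapter's floor its origin is 5 mm above the adapter's origin and it stands 35 mm above the adapter's rim.
- dial (a joint): Angle of the shaker's dial, rad: 0 at rest, growing clockwise as seen from above; first click position 0.4, second 0.8, third 1.2 (each with a black mark on the deck, the rest position having a shorter one); end stop at 1.5, beyond the third. A spring always turns it back to 0 when released; holding the third position takes about 0.14 N m, and the clicks add or take away about 0.04 N m on the way.
- dial_grip (a point): Grip point of the dial, on its vertical axis, 79 mm above the worktop. The dial is a black disc, diameter 50 mm, top 56 mm above the worktop, carrying an upright grip bar 52 mm long, 12 mm thick, from the disc up to 89 mm above the worktop. The point turns with the dial: x along the bar towards the end with the white pointer line, z up. At rest x points 0.6 rad counter-clockwise (from above) of the shaker's own -x (its yaw is the shaker's yaw + 3.74 rad).
- dropper_bottle: Bystander: loose amber glass bottle, diameter 44 mm, height 110 mm; origin: centre of its underside. Leave alone.
- jar: Bystander: loose white jar, diameter 56 mm, height 75 mm; origin: centre of its underside. Leave alone.
- slide_box: Bystander: loose grey box 100 by 80 by 35 mm high; origin: centre of its underside. Leave alone.
Mind the look-alikes: they are no part of the job. Leave any pink or purple look-alike of the cup alone.

How it is judged:
On the way, in this order (a step that is already met when the one before it is completed fails the run):
1. the adapter stands upright on the holder's floor, released (horizontal distance between adapter and holder_seat below 0.008 m and z of adapter in the frame of holder_seat between -0.004 and 0.004 m and angle between adapter's own z axis and vertical below 0.08 rad and contact force between the fingers and adapter below 0.2 N and linear speed of adapter below 0.03 m/s), for 0.2 s.
2. the cup stands upright on the adapter's floor inside it, released, the adapter still seated (all of step 1 and horizontal distance between cup and adapter below 0.008 m and z of cup in the frame of adapter between 0.001 and 0.009 m and angle between cup's own z axis and vertical below 0.08 rad and contact force between the fingers and cup below 0.2 N and linear speed of cup below 0.03 m/s), for 0.2 s.
3. the dial is held by the fingers at the third click position (value of joint dial between 1.07 and 1.33 rad and contact force between the fingers and dial above 1 N), for 0.3 s.
At the end, for the whole second after the job is handed in: Adapter upright on the holder floor, cup upright on the adapter floor (each within 8 mm of centre, 4 mm of full depth, 0.08 rad of upright), at rest and not touched by the fingers; the fingers still hold the dial still (over 1 N) between 1.07 and 1.33 rad (third click: 1.2) (all of step 2 and all of step 3 and velocity of joint dial between -0.1 and 0.1 rad/s); the arm keeps its last pose, push and grip.
It fails at once if dropper bottle disturbed (moved over 20 mm or tipped) (distance of dropper_bottle from where it was at the start of the episode above 0.02 m or angle between dropper_bottle's own z axis and vertical above 0.35 rad).
It fails at once if jar disturbed (moved over 20 mm or tipped) (distance of jar from where it was at the start of the episode above 0.02 m or angle between jar's own z axis and vertical above 0.35 rad).
It fails at once if slide box disturbed (moved over 20 mm or tipped) (distance of slide_box from where it was at the start of the episode above 0.02 m or angle between slide_box's own z axis and vertical above 0.35 rad).
It fails at once if the adapter is dropped (falls free of the fingers faster than 0.6 m/s) (linear speed of adapter above 0.6 m/s and contact force between the fingers and adapter below 0.05 N).
It fails at once if the cup is dropped (falls free of the fingers faster than 0.6 m/s) (linear speed of cup above 0.6 m/s and contact force between the fingers and cup below 0.05 N).
It also fails if it takes over 58 s, if anything falls off the work surface, if the arm or the gripper's body presses on something with over 40 N, if the wrist force passes 120 N, or if a joint passes its speed limit or range.

## Robot

A 6-joint arm with a two-finger parallel gripper is mounted at the origin on the work surface. World frame = base frame: x ahead of the robot, y to its left, z up, the work surface at z = 0. Lengths are in m, angles in rad, forces in N, time in s.
With the tool pointing down it reaches from about 0.325 to 0.9 m from the base axis. Payload 3.5 kg.
Tool frame: the origin (TCP) lies between the finger pads; the fingertips stand 19 mm ahead of it and the grasp point (between the pads) is the TCP (manip.tips_ahead is the distance from the TCP to the fingertips, in m); z points along the fingers, y is the line along which they close (so a half turn about z gives the same grasp; the last joint's range is limited). The gripper opens to 85 mm and grips with 20 to 120 N. Pads are 22 mm wide; open, the fingers measure 114 mm over their backs; the gripper's body (76 mm by 85 mm) begins 54 mm behind the grasp point. The pads swing forward as they close: fully open they stand 13 mm farther back than shut.
Start: joints at [-1.349, 0.276, -0.026, 1.268, 0, 1.467], TCP at [0.199, -0.592, 0.25] pointing down, gripper open.
Joint ranges: [-3.12, 3.12], [-0.85, 1.88], [-1.08, 1.24], [-1.95, 2.15], [-1.57, 1.53], [-3.14, 3.14]. Speed limits (rad/s): [2.57, 2.57, 3.14, 3.14, 3.14, 3.14].

## Interface

Orientations are given as [roll, pitch, yaw] about the fixed x, y, z axes, in that order (R = Rz(yaw) Ry(pitch) Rx(roll)).
In Python, from cell import manip, jaws, eyes, current_time_s, current_joint_pos, current_joint_velocities, current_tau, current_tcp_pos, current_ee_rot, current_ft_force, current_torque, current_finger_gap, current_finger_force gives the robot as it stands. Calls block until the motion is done:
- manip.move_pose(position, orientation): joint-space move of the TCP to a pose.
- manip.movel(position, frame=None, v=0.15): straight line of the TCP; frame=None keeps the orientation; v is the mean speed in m/s.
- manip.set_joints(angles): joint-space move.
- jaws.gripper_to(opening, force=None): finger opening in m; force is the grip in N (None keeps the last); returns when the fingers have stopped.
- manip.pause(seconds).
- manip.solve_ik(position, orientation): joint angles nearest the present ones, or None.
- eyes.grab_frame(name): name is "scene" or "top"; returns a dict with "pixels" (400x640x3 uint8, red, green, blue), "z_map" (400x640 float32, m along the optical axis (not along the pixel's ray), 0 where there is no reading), "fx", "fy", "cx", "cy" (pixels), "camera_from_world" (4x4, takes a point from world to camera coordinates). Camera axes: x right, y down, z forward; pixel columns grow to the right and rows downward; lengths in m; the calibration is good to about 2 mm. A picture is of the moment at which its call begins.
A pose or a line that the arm cannot do raises manip.MotionError and nothing moves.
- manip.sign_off(): hands the job in; it is judged then, once.
Readings, each from a call of its own:
- current_time_s(): time.
- current_joint_pos(): joint angles.
- current_joint_velocities(): joint speeds.
- current_tau(): joint torques, N m.
- current_tcp_pos(): TCP position.
- current_ee_rot(): TCP orientation.
- current_ft_force(): force on the tool from outside, world axes, zero at the start.
- current_torque(): the same for the moment, N m.
- current_finger_gap(): finger opening in m.
- current_finger_force(): force on a finger pad.
Only numpy, scipy, OpenCV 4.12 (cv2) and the standard library are available. Lean on these libraries where they do the work, as an engineer would, in place of code of your own. Each camera call takes 0.05 s, during which the arm holds its last target. There are 200 camera calls.

## Working session

There is one attempt and no reset: what is moved stays moved. The work goes in short steps, each a Python script; the robot and the scene stay as the last script left them, time stands still between calls to the robot, and variables do not carry over. Pictures are saved under pics/ and viewed, at most 10 in all, crops included, and the job is handed in when it is done.

```bash
ls; mkdir -p pics; cat > h.py <<'E'
import numpy as np, cv2
from cell import *
def grab(n):
    f=eyes.grab_frame(n); z=f["z_map"]; v,u=np.mgrid[0:400,0:640]
    P=np.stack([(u-f["cx"])/f["fx"]*z,(v-f["cy"])/f["fy"]*z,z,np.ones_like(z)],-1)@np.linalg.inv(f["camera_from_world"]).T
    P=P[...,:3].copy(); P[z==0]=np.nan
    return f,P
E
python3 - <<'E'
from h import *
for n in("top","scene"):
    f,P=grab(n); cv2.imwrite(f"pics/{n}.png",f["pixels"][...,::-1]); np.savez(f"{n}.npz",P=P,px=f["pixels"])
    print(n,np.linalg.inv(f["camera_from_world"])[:3].round(3).tolist(),f["fx"])
E
```

```text
pics
top [[-0.006, -0.992, 0.122, 0.361], [-1.0, 0.01, 0.028, -0.007], [-0.029, -0.122, -0.992, 1.198]] 426.79644306698435
scene [[0.736, 0.562, -0.377, 0.962], [0.677, -0.599, 0.428, -0.513], [0.014, -0.57, -0.821, 1.103]] 484.17766765910426
```

View pics/top.png

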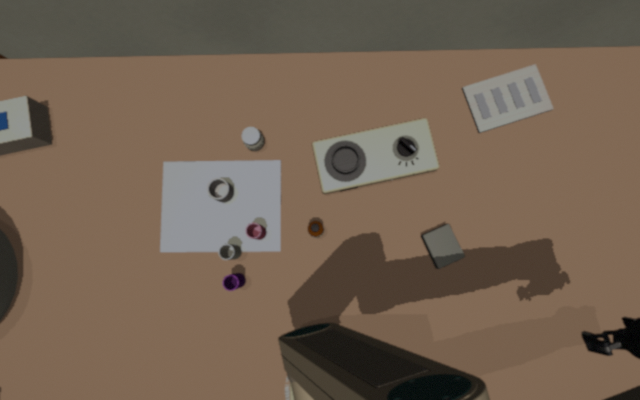

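View pics/scene.png

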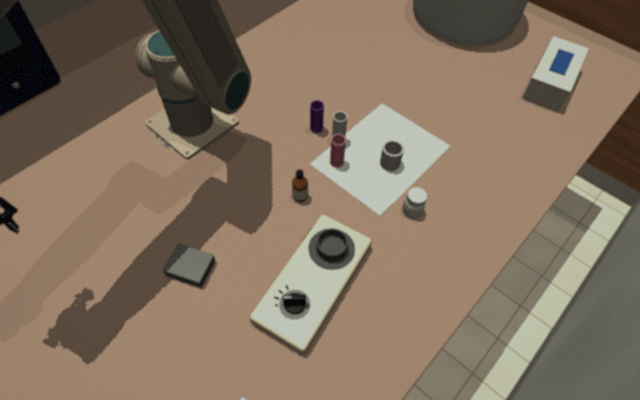

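The top view shows the adapter near (220,189), the whitish cup (230,251), the pink look-alike (256,231), the purple one (233,282), the holder (345,160) and the dial (406,149). The bottle is at (316,228), the jar at (252,138) and the slide box at (443,246). The scene view agrees. Next I'll fit the geometry.

```bash
cat > fit.py <<'E'
from h import *
from scipy.optimize import least_squares
def circ(Q,r):
    Q=Q[:,:2]
    s=least_squares(lambda p:np.hypot(*(Q-p[:2]).T)-p[2],[*((Q.max(0)+Q.min(0))/2),r],loss='soft_l1',f_scale=.002)
    return s.x.round(4),len(Q),np.abs(s.fun).mean().round(4)
def clouds(fr=None):
    return {n:(fr[n] if fr else np.load(n+".npz")["P"]) for n in("top","scene")}
def region(P,c,rad,z0,z1):
    m=(np.hypot(P[...,0]-c[0],P[...,1]-c[1])<rad)&(P[...,2]>z0)&(P[...,2]<z1)
    return P[m]
E
python3 - <<'E'
from fit import *
C=clouds(); T=C["top"]
seeds=dict(adapter=(220,182),cup=(230,246),pink=(256,226),purple=(233,275),bottle=(316,224),jar=(252,133),holder=(345,146))
for k,(u,v) in seeds.items():
    w=T[v-12:v+13,u-12:u+13].reshape(-1,3); w=w[w[:,2]>.03]
    print(k,"top z pct",np.nanpercentile(w[:,2],[50,90,99]).round(3),"mean",np.nanmean(w[:,:2],0).round(3))
h=dict(adapter=.07,cup=.1,pink=.1,purple=.1,holder=.081)
for k,z in h.items():
    u,v=seeds[k]; w=T[v-14:v+15,u-14:u+15].reshape(-1,3); w=w[w[:,2]>z*.8]
    c=np.nanmean(w[:,:2],0)
    for n in C:
        for a,b,lab in((z-.006,z+.01,"rim"),(.015 if k!="holder" else .055,z-.01,"wall")):
            Q=region(C[n],c,.045 if k!="holder" else .05,a,b)
            if len(Q)>8: print(k,n,lab,*circ(Q,.03), "bb",((Q.max(0)+Q.min(0))/2).round(4)[:2],(Q.max(0)-Q.min(0)).round(3)[:2])
# shaker deck
for n in C:
    P=C[n]; hc=np.array([.53,-.14])
    m=(abs(P[...,2]-.045)<.004)&(P[...,0]>.38)&(P[...,0]<.7)&(P[...,1]<.05)&(P[...,1]>-.35)
    Q=P[m][:,:2].astype(np.float32); print(n,"deck",cv2.minAreaRect(Q),len(Q))
    m=(P[...,2]>.075)&(P[...,2]<.1)&(P[...,0]>.38)&(P[...,0]<.7)&(P[...,1]<-.13)&(P[...,1]>-.35)
    Q=P[m][:,:2].astype(np.float32); print(n,"bar",cv2.minAreaRect(Q),Q.mean(0),len(Q))
im=[]
f=np.load("top.npz")["px"]; g=np.load("scene.npz")["px"]
a=cv2.resize(f[110:310,180:460],None,fx=2.8,fy=2.8,interpolation=2)
cv2.imwrite("pics/zoom.png",np.clip(a[...,::-1]*1.3,0,255).astype(np.uint8))
E
```

```text
adapter top z pct [0.061 0.071 0.073] mean [0.549 0.292]
cup top z pct [0.077 0.1   0.103] mean [0.371 0.258]
pink top z pct [0.081 0.101 0.103] mean [0.424 0.189]
purple top z pct [0.073 0.1   0.103] mean [0.295 0.246]
bottle top z pct [0.077 0.11  0.114] mean [0.428 0.028]
jar top z pct [0.074 0.077 0.079] mean [0.681 0.2  ]
holder top z pct [0.049 0.074 0.083] mean [ 0.655 -0.056]
adapter top rim [0.5394 0.2913 0.0274] 131 0.0013 bb [0.5391 0.2908] [0.057 0.058]
adapter top wall [0.5385 0.2897 0.0273] 183 0.0006 bb [0.5377 0.2898] [0.055 0.057]
adapter scene rim [0.5394 0.2881 0.0273] 129 0.0016 bb [0.5402 0.2876] [0.061 0.06 ]
adapter scene wall [0.5403 0.2875 0.0276] 360 0.0013 bb [0.5409 0.2873] [0.058 0.061]
cup top rim [0.3703 0.2582 0.0193] 62 0.0008 bb [0.3697 0.2576] [0.039 0.041]
cup top wall [0.3704 0.257  0.0193] 177 0.0005 bb [0.3702 0.2575] [0.041 0.041]
cup scene rim [0.3702 0.2557 0.0194] 63 0.0015 bb [0.3706 0.2555] [0.043 0.043]
cup scene wall [0.3701 0.2554 0.0195] 227 0.0012 bb [0.3707 0.2557] [0.043 0.044]
pink top rim [0.4245 0.1891 0.0192] 65 0.0009 bb [0.424
[... 787 characters left out ...]
0.6167 -0.056   0.0354] 135 0.0011 bb [ 0.6243 -0.0555] [0.059 0.076]
holder scene wall [ 0.6166 -0.0569  0.0356] 139 0.0018 bb [ 0.6233 -0.0569] [0.061 0.074]
top deck ((0.5561830997467041, -0.13089357316493988), (0.28732019662857056, 0.3623218536376953), 0.9976567625999451) 4493
top bar ((0.6500957012176514, -0.21910028159618378), (0.050838395953178406, 0.01280522346496582), 45.83330154418945) [ 0.64932936 -0.21796723] 115
scene deck ((0.5768951773643494, -0.13001106679439545), (0.25432318449020386, 0.3687068521976471), 11.27667236328125) 5552
scene bar ((0.6499783992767334, -0.22209373116493225), (0.049196116626262665, 0.01380522083491087), 44.32828903198242) [ 0.6507792  -0.22341469] 166
```

View pics/zoom.png

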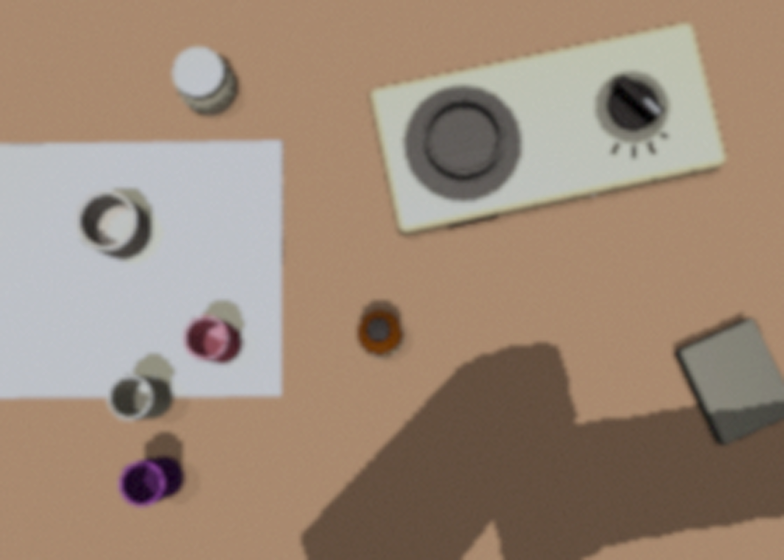

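```bash
python3 - <<'E'
from h import *
print(current_ee_rot(),current_time_s())
d=np.deg2rad
for n,p,ys in (("ad",[.5396,.2893,.052],[d(-22),d(30),d(158),d(90)]),("hold",[.6166,-.0542,.11],[d(-22),d(30),d(158),d(90)]),("cup",[.3702,.2567,.086],[d(-22),d(158)]),("cuph",[.3702,.2567,.27],[d(-22),d(158)]),("hold2",[.6166,-.0542,.30],[d(-22),d(158)]),
  ("dial0",[.650,-.2207,.079],[.796,.796-np.pi,.796+np.pi]),("dial1",[.650,-.2207,.079],[-.404,-.404-np.pi,-.404+np.pi])):
    for y in ys:
        q=manip.solve_ik(p,[np.pi,0,y]); print(n,round(y,2),None if q is None else np.round(q,2))
E
```

```text
[-3.13947821e+00 -2.10166506e-04  3.24821135e-01] 0.1
ad -0.38 [ 0.39  0.42 -0.28  0.87  0.   -2.37]
ad 0.52 [ 0.39  0.42 -0.28  0.87  0.    3.  ]
ad 2.76 [ 0.39  0.42 -0.28  0.87  0.    0.77]
ad 1.57 [ 0.39  0.42 -0.28  0.87  0.    1.96]
hold -0.38 [-0.19  0.37 -0.21  0.99  0.   -2.95]
hold 0.52 [-0.19  0.37 -0.21  0.99  0.    2.43]
hold 2.76 [-0.19  0.37 -0.21  0.99  0.    0.19]
hold 1.57 [-0.19  0.37 -0.21  0.99  0.    1.38]
cup -0.38 [ 0.46  0.13 -0.6   0.85  0.   -2.3 ]
cup 2.76 [ 0.46  0.13 -0.6   0.85  0.    0.85]
cuph -0.38 [ 0.46 -0.05 -0.35  1.27  0.   -2.3 ]
cuph 2.76 [ 0.46 -0.05 -0.35  1.27  0.    0.85]
hold2 -0.38 [-0.19  0.25  0.04  1.36  0.   -2.95]
hold2 2.76 [-0.19  0.25  0.04  1.36  0.    0.19]
dial0 0.8 [-0.42  0.51 -0.07  0.99  0.    1.92]
dial0 -2.35 [-0.42  0.51 -0.07  0.99  0.   -1.22]
dial0 3.94 [-0.42  0.51 -0.07  0.99  0.   -1.22]
dial1 -0.4 [-0.42  0.51 -0.07  0.99  0.    3.12]
dial1 -3.55 [-0.42  0.51 -0.07  0.99  0.   -0.02]
dial1 2.74 [-0.42  0.51 -0.07  0.99  0.   -0.02]
```

```bash
cat >> h.py <<'E'
Y=np.deg2rad(158); D=lambda y=Y:[np.pi,0,y]
E
python3 - <<'E'
from fit import *
manip.move_pose([.5396,.2893,.15],D()); manip.movel([.5396,.2893,.052])
jaws.gripper_to(.045,40); print("gap",current_finger_gap(),current_finger_force(),current_tcp_pos())
manip.movel([.5396,.2893,.22],v=.2); manip.move_pose([.6166,-.0542,.22],D())
print(current_finger_gap(),current_tcp_pos(),current_ee_rot(),current_time_s())
fr={}
for n in("top","scene"):
    f,P=grab(n); fr[n]=P; cv2.imwrite(f"pics/{n}2.png",f["pixels"][...,::-1]); np.savez(f"{n}2.npz",P=P,px=f["pixels"])
    for a,b in((.15,.2),(.16,.19),(.225,.245)):
        Q=region(P,(.6166,-.0542),.034,a,b); 
        if len(Q)>8: print(n,a,circ(Q,.03),Q[:,2].min(),Q[:,2].max())
a=np.vstack([np.load("top2.npz")["px"][90:240,250:450],np.load("scene2.npz")["px"][140:290,230:430]])
cv2.imwrite("pics/z2.png",cv2.resize(a,None,fx=2,fy=2)[...,::-1])
E
```

```text
gap 0.05955493886075673 43.69019329547882 [0.54106348 0.28995504 0.05391776]
0.05976804726081101 [ 0.61641891 -0.05311799  0.21972271] [ 3.14110044e+00 -7.72369640e-04  2.75876506e+00] 6.8917
scene 0.15 (array([ 0.6157, -0.0559,  0.0273]), 316, np.float64(0.001)) 0.16627598474402283 0.19983558097886267
scene 0.16 (array([ 0.6156, -0.056 ,  0.0272]), 229, np.float64(0.0011)) 0.16627598474402283 0.18990143829521877
scene 0.225 (array([ 0.6151, -0.0543,  0.0281]), 197, np.float64(0.0021)) 0.22515809362950923 0.24450305108404358
```

View pics/z2.png

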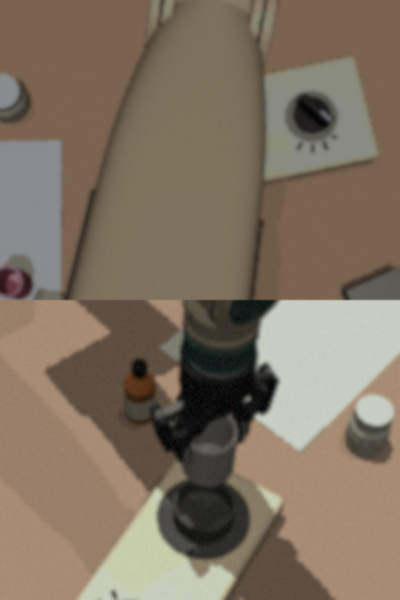

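The adapter is held upright and is centred over the holder to about 1 mm in the scene view. I'll lower it with a force guard.

```bash
cat >> h.py <<'E'
def lower(x,y,z0,z1,step=.002,lim=6):
    f0=np.array(current_ft_force())
    z=z0
    while z>z1:
        z=max(z-step,z1); manip.movel([x,y,z],v=.04)
        df=np.array(current_ft_force())-f0
        if df[2]>lim or np.hypot(*df[:2])>12: break
    print("stop",round(z,4),np.round(current_tcp_pos(),4),df.round(1)); return z
E
python3 - <<'E'
from fit import *
x,y=.6175,-.0545
manip.movel([x,y,.145]); z=lower(x,y,.145,.101)
print(current_time_s())
E
```

```text
stop 0.103 [ 0.6177 -0.0546  0.1049] [-3.3 -0.1  9. ]
12.8917
```

Contact came at the expected seated height. I'll release, go to the cup, and check the placement from there.

```bash
python3 - <<'E'
from fit import *
jaws.gripper_to(.08); print(current_finger_force())
manip.movel([.6175,-.0545,.2],v=.2)
manip.move_pose([.3702,.2567,.2],D())
for n in("top","scene"):
    f,P=grab(n); np.savez(f"{n}3.npz",P=P,px=f["pixels"])
    for lab,a,b,r in(("adrim",.112,.13,.045),("adwall",.09,.116,.045)):
        Q=region(P,(.6166,-.0542),r,a,b)
        if len(Q)>8: print(n,lab,*circ(Q,.03),"zmax",Q[:,2].max().round(3),np.median(Q[:,2]).round(3))
print(current_time_s())
E
```

```text
0.0
top adrim [ 0.6156 -0.0533  0.0273] 155 0.0014 zmax 0.125 0.12
top adwall [ 0.6139 -0.0525  0.0273] 103 0.0007 zmax 0.116 0.103
scene adrim [ 0.6163 -0.0568  0.0274] 206 0.0014 zmax 0.126 0.12
scene adwall [ 0.617  -0.0577  0.0273] 254 0.0009 zmax 0.116 0.104
15.4417
```

The adapter is seated: its rim is at 0.12 m and centred near (0.616, -0.055). Next is the cup.

```bash
python3 - <<'E'
from fit import *
jaws.gripper_to(.064)
manip.movel([.3702,.2567,.086])
jaws.gripper_to(.03,25); print("gap",current_finger_gap(),current_finger_force(),np.round(current_tcp_pos(),4))
manip.movel([.3702,.2567,.30],v=.2); manip.move_pose([.616,-.055,.26],D())
print(current_finger_gap(),np.round(current_tcp_pos(),4),current_time_s())
f,P=grab("scene"); cv2.imwrite("pics/s4.png",cv2.resize(f["pixels"][130:290,220:420],None,fx=3,fy=3)[...,::-1])
for a,b in((.17,.225),(.18,.21)):
    Q=region(P,(.616,-.056),.03,a,b); print(a,circ(Q,.02),Q[:,2].min())
Q=region(P,(.6166,-.055),.045,.09,.116); print("ad",circ(Q,.03))
E
```

```text
gap 0.0412702178037187 25.4613184556365 [0.3713 0.2573 0.0872]
0.041128794732733474 [ 0.6156 -0.0539  0.2602] 19.6833
0.17 (array([ 0.6139, -0.0552,  0.0202]), 228, np.float64(0.0006)) 0.17275140277951007
0.18 (array([ 0.6137, -0.0551,  0.0204]), 124, np.float64(0.0007)) 0.1801734982681803
ad (array([ 0.6169, -0.0578,  0.0273]), 223, np.float64(0.0008))
```

View pics/s4.png

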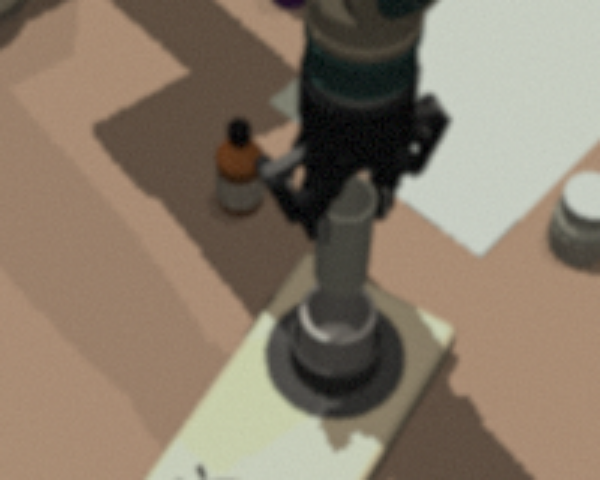

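```bash
python3 - <<'E'
from fit import *
x,y=.6176,-.0555
manip.movel([x,y,.215]); z=lower(x,y,.215,.139,step=.003,lim=5)
print(current_time_s(),np.round(current_ft_force(),1))
E
```

```text
stop 0.14 [ 0.6187 -0.0556  0.1432] [-3.   2.9 13. ]
26.4333 [-2.9  1.4 12.4]
```

```bash
python3 - <<'E'
from fit import *
manip.movel([.6176,-.0555,.1425],v=.04); print(np.round(current_ft_force(),1))
jaws.gripper_to(.07); manip.movel([.6176,-.0555,.26],v=.2)
manip.move_pose([.650,-.2207,.22],D(.796-np.pi)); jaws.gripper_to(.05)
f,P=grab("scene")
for a,b,lab in((.11,.127,"ad"),(.15,.165,"cuprim"),(.128,.15,"cupwall")):
    Q=region(P,(.6166,-.056),.036,a,b); print(lab,circ(Q,.02),Q[:,2].max())
Q=region(P,(.650,-.2207),.05,.072,.1); print("bar",cv2.minAreaRect(Q[:,:2].astype(np.float32)) if len(Q)>5 else 0)
print(current_time_s(),np.round(current_tcp_pos(),4))
cv2.imwrite("pics/s5.png",cv2.resize(f["pixels"][170:370,210:410],None,fx=3,fy=3)[...,::-1])
E
```

```text
[-0.7  0.5  5.6]
ad (array([ 0.6184, -0.0593,  0.0238]), 256, np.float64(0.0033)) 0.12693137612387262
cuprim (array([ 0.6163, -0.0574,  0.0193]), 98, np.float64(0.001)) 0.15908179670240974
cupwall (array([ 0.6165, -0.0577,  0.0192]), 159, np.float64(0.0008)) 0.14993703166022754
bar ((0.6499868631362915, -0.22227780520915985), (0.04961085692048073, 0.013461168855428696), 45.16738510131836)
29.4667 [ 0.6501 -0.2204  0.2203]
```

View pics/s5.png

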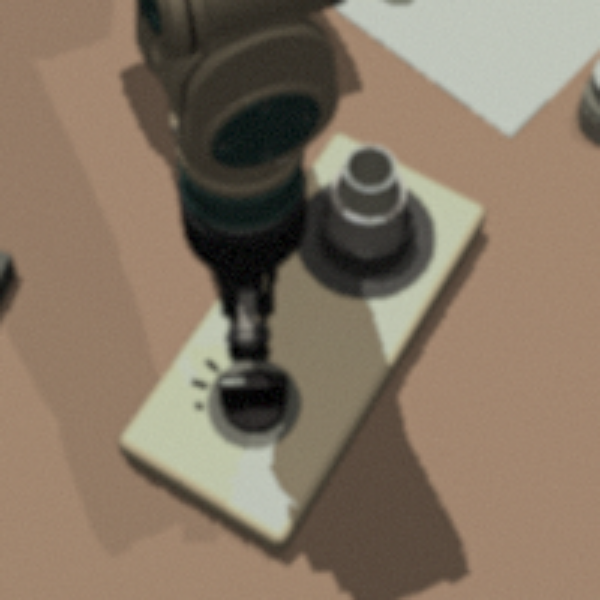

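The cup is seated and upright in the adapter: its rim is at about 0.156 m and centred with the adapter. Now the dial.

```bash
python3 - <<'E'
from fit import *
p=[.650,-.221,.079]; y0=.796-np.pi
manip.movel([p[0],p[1],.12]); manip.movel(p,v=.06)
print("down",np.round(current_ft_force(),1))
jaws.gripper_to(0.0,70); print("gap",current_finger_gap(),current_finger_force(),np.round(current_ft_force(),1))
for a in(.3,.6,.9,1.22):
    manip.move_pose(p,D(y0-a))
    print(a,np.round(current_ee_rot()[2],3),np.round(current_torque(),2),np.round(current_ft_force(),1),round(current_finger_force(),1),np.round(current_tcp_pos(),4))
manip.pause(.4)
print(current_joint_pos().round(3) if hasattr(current_joint_pos(),'round') else current_joint_pos(),current_finger_gap(),current_time_s())
out=[]
for n in("scene","top"):
    f,P=grab(n); Q=region(P,(.650,-.221),.045,.06,.088); print(n,len(Q)); out.append(f["pixels"])
a=np.hstack([cv2.resize(out[0][220:350,230:360],None,fx=3,fy=3),cv2.resize(out[1][85:215,340:470],None,fx=3,fy=3)])
cv2.imwrite("pics/s6.png",a[...,::-1])
E
```

```text
down [ 0.7 -0.2  0.5]
gap 0.010474050351406057 70.43975472450256 [-3.7  4.1  5.5]
0.3 -2.645 [0.58 0.71 0.09] [-3.   3.8  5.3] 70.4 [ 0.6491 -0.2199  0.0798]
0.6 -2.945 [0.64 0.74 0.13] [-3.9  3.4  6.1] 70.5 [ 0.6491 -0.2198  0.0798]
0.9 3.039 [0.65 0.67 0.17] [-4.4  3.4  5.4] 70.6 [ 0.649  -0.2197  0.0798]
1.22 2.719 [0.67 0.72 0.18] [-3.5  3.5  5. ] 70.6 [ 0.649  -0.2196  0.0798]
[-0.421  0.504 -0.074  0.995  0.001  0.002] 0.010862954907172429 33.5333
scene 100
top 0
```

View pics/s6.png

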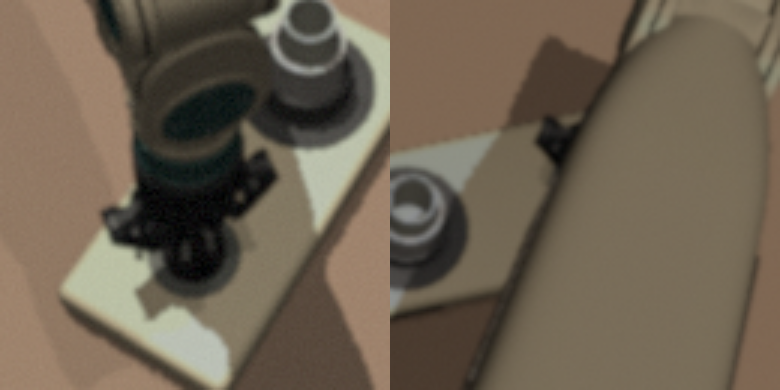

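```bash
python3 - <<'E'
from fit import *
f,P=grab("scene"); c=np.array([.6495,-.222]); a=2.738
u=np.array([np.cos(a),np.sin(a)]); w=np.array([-u[1],u[0]])
Q=region(P,c,.03,.06,.097); s=(Q[:,:2]-c)@u; t=(Q[:,:2]-c)@w
for lo,hi in((-.03,-.013),(.013,.03)):
    m=(s>lo)&(s<hi); print(lo,m.sum()); print(np.c_[s,t,Q[:,2]][m].round(3).tolist()[:60])
print(current_finger_force(),np.round(current_torque(),3),current_joint_velocities())
E
```

```text
-0.03 61
[[-0.014, -0.004, 0.087], [-0.015, -0.006, 0.088], [-0.014, 0.005, 0.09], [-0.015, 0.004, 0.091], [-0.016, 0.002, 0.092], [-0.018, -0.0, 0.094], [-0.016, -0.003, 0.088], [-0.018, -0.005, 0.09], [-0.014, 0.006, 0.085], [-0.015, 0.004, 0.085], [-0.017, 0.002, 0.088], [-0.018, 0.0, 0.09], [-0.019, -0.002, 0.088], [-0.019, -0.004, 0.087], [-0.015, 0.006, 0.081], [-0.019, 0.005, 0.091], [-0.02, 0.003, 0.09], [-0.021, 0.001, 0.091], [-0.02, -0.001, 0.087], [-0.022, -0.003, 0.09], [-0.022, -0.005, 0.086], [-0.014, 0.006, 0.074], [-0.019, 0.005, 0.086], [-0.021, 0.004, 0.087], [-0.023, 0.002, 0.09], [-0.022, -0.0, 0.087], [-0.024, -0.002, 0.089], [-0.025, -0.004, 0.089], [-0.015, -0.01, 0.061], [-0.013, 0.006, 0.066], [-0.02, 0.006, 0.081], [-0.024, 0.005, 0.09], [-0.024, 0.003, 0.088], [-0.025, 0.001, 0.087], [-0.024, -0.002, 0.083], [-0.026, -0.004, 0.085], [-0.019, 0.005, 0.072], [-0.025, 0.005, 0.087], [-0.026, 0.003, 0.087], [-0.026, 0.001, 0.084], [-0.025, -0.002, 0.079], [-0.025, -0.004, 0.076], [-0.021, 0.006, 0.072], [-0.024, 0.005, 0.078], [-0.026, 0.004, 0.081], [-0.026, 0.001, 0.079], [-0.025, -0.001, 0.075], [-0.026, -0.004, 0.074], [-0.025, 0.006, 0.076], [-0.025, 0.003, 0.072], [-0.026, 0.001, 0.072], [-0.026, -0.001, 0.071], [-0.025, -0.004, 0.066], [-0.024, 0.005, 0.067], [-0.025, 0.004, 0.069], [-0.025, 0.001, 0.065], [-0.026, -0.001, 0.065], [-0.026, -0.003, 0.064], [-0.025, 0.006, 0.063], [-0.025, 0.003, 0.061]]
0.013 0
[]
70.5673098564148 [0.678 0.805 0.215] [-4.63257370e-04  1.81094720e-04  1.43909312e-04  1.03071060e-03
 -1.69084062e-03  1.86457090e-05]
```

The bar end stays in line with the gripper, with the side face flat within about 1 mm, so the dial is at about 1.2 rad. I'm handing in.

```bash
python3 -c "
from cell import *
print(manip.sign_off(),current_time_s())"
```

```text
the job is handed in; nothing more can be done
the job is handed in; nothing more can be done
```

The job is handed in with no verdict returned: by my last checks the adapter is seated in the holder, the cup is seated in the adapter, and the gripper holds the dial at about 1.2 rad, the third click.

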